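Tap the wooden nut blank to its depth stop

ROBOT

A 6-joint arm with a two-finger parallel gripper is mounted at the origin on the work surface. World frame = base frame: x ahead of the robot, y to its left, z up, the work surface at z = 0. Lengths are in m, angles in rad, forces in N, time in s.
With the tool pointing down it reaches from about 0.35 to 0.775 m from the base axis. Payload 5.5 kg.
Tool frame: the origin (TCP) lies midway between the tips of the shut fingers; the grasp point (between the pads) lies 19 mm behind it; x points along the fingers, z is the direction in which the jaws open and shut, and the axes are right-handed (so a half turn about x gives the same grasp; the last joint's range is limited). The gripper opens to 85 mm and grips with 20 to 120 N. Pads are 22 mm wide; open, the fingers measure 114 mm over their backs; the gripper's body (76 mm by 85 mm) begins 54 mm behind the grasp point. The pads swing forward as they close: fully open they stand 13 mm farther back than shut.
Start: joints at [-1.47, 0.313, 0.046, 1.304, 0, 1.431], TCP at [0.137, -0.558, 0.231] pointing down, gripper open.
Joint ranges: [-2.76, 2.76], [-0.86, 1.69], [-1.03, 1.26], [-2.2, 2.34], [-1.47, 1.5], [-3.14, 3.14]. Speed limits (rad/s): [2.57, 2.57, 3.14, 3.14, 3.14, 3.14].

INTERFACE

Orientations are given as a rotation vector (axis times angle).
In Python, from bench import bot gives the robot as it stands. The module is installed in compiled form; this text tells all that it offers.
- The arm moves only by the shell command python3 -m creep 'ROWS' [FORCE]. ROWS is JSON, a list of rows, each a list of 7 numbers: the shift along the tool's x, y, z as a fraction of full scale, then the turn, a rotation vector about the tool's x, y, z as a fraction of full scale, then the finger opening in mm, from 0 to 85.4. In form: [[x, y, z, wx, wy, wz, jaw], ...]. A call has 1 to 20 rows; each row shifts and turns the commanded pose from where the row before left it, along the tool's axes as they then stand; what a row does not reach is not made up. Full scale, the value 1, is 0.05 m for a shift and 4 degrees for a turn. A row lasts 1/8 s, in which the tool goes at most 62.5 mm and 10.7 degrees, less where a joint would pass 70% of its speed; a pose out of reach is approached as far as the arm can. A call with a number of a shift or a turn outside -1 to 1 is refused whole. A call with a gripper value outside its range is refused whole. The fingers move at their own pace and stop on an object; FORCE is the grip in N (left out, the last holds). Time passes only in rows, so rows that do not move let the fingers close. It gives the time, the measured TCP pose, the force and the opening at its end, in the units of the state.
- bot.get_state(): the state, without advancing time (a new reading comes with each control period).
- bot.grab_frame(name): name is "scene" or "top" or "wrist"; returns the picture (400x640x3 uint8, blue, green, red); there is no depth.
- bot.camera_model(name): a dict with "fx", "fy", "cx", "cy" (pixels), "R" (3x3) and "t" (3): a world point X has camera coordinates R X + t. Camera axes: x right, y down, z forward; pixel columns grow to the right and rows downward; lengths in m; the calibration is good to about 2 mm. A picture is of the moment at which its call begins: read the wrist's pose just before it. camera_model takes no time and is no camera call; for the wrist camera it gives the pose at the moment of the call.
- bot.hand_in(): hands the job in, once; it reports no verdict.
The state is a dict: "t": time; "qpos": joint angles; "joint_vel": joint speeds; "joint_torque": joint torques, N m; "position": TCP position; "ee_rot": TCP orientation; "contact_force": force on the tool from outside, world axes, zero at the start; "torque": the same for the moment, N m; "opening": finger opening in m.
Only numpy, scipy, OpenCV 4.12 (cv2) and the standard library are available. Lean on these libraries where they do the work, as an engineer would, in place of code of your own. Each camera call takes 0.05 s, during which the arm holds its last target. There are 200 camera calls.

TASK

Take the straight round handle from the peg rack and fit it fully home in the hole of the tap's crank. Holding the handle, work the tap clockwise (seen from above) into the nut blank: half a turn forward, a quarter back, again half a turn forward and a quarter back, then forward until the tap's depth collar lands on the blank; feel it land and lean on it to a firm 11 N or so, without overloading the tap or wrenching the crank. Let go and leave the handle standing in the crank, without pushing the crank with the fingers or disturbing the other pegs and the wooden cup.

Things in the scene. Friction and masses are not known exactly. Their poses are not given: they have to be found in the camera images.
- fixture: Plywood board 220 x 160 x 18 mm, fixed to the table, with two dark jaws (tops 54 mm high, 4 mm screw heads on them) that hold a square nut blank of pale wood, 70 x 70 mm, top 63 mm above the table. Origin: centre of the underside, on the tap's axis, which is vertical. A loose offcut 35 x 60 x 25 mm lies on the board beside the blank.
- blank_top (a point): Point on the tap's axis at the height of the blank's top face.
- tap (a joint): Turn of the tap in the blank, rad, 0 at the start, growing clockwise seen from above. The thread has a pitch of 6 mm, so tap, collar and crank sink 6 mm per turn. It drags with about 0.25 N m either way (3.6 N at the handle) and stays where it is left. The depth stop comes between 5.1 and 6.5 rad, differently each time.
- collar (a point): Centre, on the tap's axis, of the underside of the steel depth collar (42 mm across, 12 mm tall) clamped on the tap. It starts about 5.5 mm above the blank, whose sawn face is uneven by up to 0.7 mm either way, and stops the tap when it lands. It turns with the tap; axes as the crank's with no lead.
- crank: Aluminium crank arm over the tap: 116 x 36 x 16 mm, its x axis pointing along the arm from the tap's axis to the hole; origin on the tap's axis at the underside of the arm, 113 mm above the table at the start. A hub on the axis stands 10 mm above the arm.
- coupling (a point): Point on the tap's axis at the top of the crank's hub, turning with the crank. Inside, a spring drives the tap: 1.4 N m/rad, so 20 N at the handle for each rad that the crank runs ahead of the tap; no lead at the start; it springs back when let go. At the stop a lead over 0.42 rad (8.4 N) means the collar is firmly down; a lead of 0.8 rad (16 N) overloads the tap.
- crank_hole (a point): Centre of the mouth of the through hole in the crank arm, on its top face, 70 mm from the tap's axis; the hole is 15.6 mm across with a 1.5 mm chamfer.
- handle: The straight round handle, loose, standing in one of the rack's three holes: steel shank 14 mm across and 30 mm long, chamfered, below a straight pale wooden grip 26 mm across and 48 mm tall (78 mm over all, about 80 g). Origin: centre of the shank's foot; z points up the handle. The shank turns freely in the crank's hole.
- handle_shoulder (a point): Underside of the handle's grip on its axis, 30 mm above the foot: it rests on the rack's top, and on the crank arm when fitted.
- rack: Pale wooden block 210 x 56 x 42 mm, fixed to the table, with three 16 mm holes 70 mm apart along its length (its x axis). Origin: centre of the underside.
- bench_dog: Loose peg in the rack with a square 34 mm head, 22 mm tall; origin at the shank's foot. To be left alone.
- mushroom: Loose peg in the rack with a short mushroom-shaped head, 42 mm across; origin at the shank's foot. To be left alone.
- cup: Loose dark turned wooden cup, 76 mm across and 75 mm tall; origin at the centre of its foot. To be left alone.
Things that resemble listed ones, but are neither listed nor needed, are in the scene too. Leave any orange or purple look-alike of the handle alone.

How it is judged:
By the outcome, as a careful person would: the job done as asked, in the order asked, and still so for the second after the job is handed in, with the robot touching nothing.
It also fails if it takes over 72 s, if anything falls off the work surface, if the arm or the gripper's body presses on something with over 40 N, if the wrist force passes 120 N, or if a joint passes its speed limit or range.

## Working session

There is one attempt and no reset: what is moved stays moved. The work goes in short steps, Python scripts to look and compute and a shell command to move; the robot and the scene stay as the last step left them, time stands still between calls to the robot, and variables do not carry over. Pictures are saved under pics/ and viewed, about 8 in all and at most 12, crops included, and the job is handed in when it is done.

```bash
mkdir -p pics; ls; python3 - <<'E'
from bench import bot
import cv2,numpy as np
s=bot.get_state();print({k:np.round(v,3).tolist() for k,v in s.items()})
for n in("scene","top"):
    cv2.imwrite(f"pics/{n}0.png",bot.grab_frame(n))
    m=bot.camera_model(n);print(n,{k:np.round(v,4).tolist() for k,v in m.items()})
E
```

```text
pics
{'t': 0.0, 'qpos': [-1.47, 0.314, 0.045, 1.304, -0.0, 1.431], 'joint_vel': [0.0, 0.001, -0.002, -0.001, 0.0, 0.001], 'joint_torque': [-0.0, -48.062, 29.853, 0.019, -0.0, -0.0], 'position': [0.137, -0.558, 0.23], 'ee_rot': [1.031, 1.315, -1.029], 'contact_force': [0.183, 0.066, 0.936], 'torque': [0.021, 0.039, 0.029], 'opening': 0.085}
scene {'fx': 403.7272, 'fy': 403.7272, 'cx': 319.0527, 'cy': 205.0288, 'R': [[-0.588, 0.8088, -0.011], [0.5668, 0.4023, -0.7189], [-0.5771, -0.4289, -0.695]], 't': [0.3183, -0.2816, 1.1903]}
top {'fx': 497.7051, 'fy': 497.7051, 'cx': 315.7458, 'cy': 198.6407, 'R': [[-0.0142, -0.9994, -0.0321], [-0.9894, 0.0187, -0.1438], [0.1443, 0.0297, -0.9891]], 't': [0.0723, 0.6109, 1.1032]}
```

View pics/top0.png

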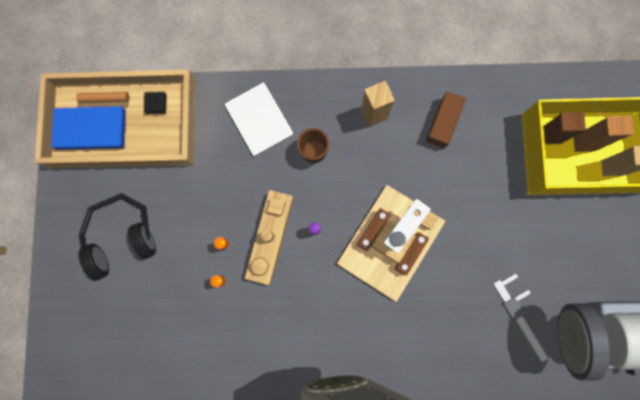

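View pics/scene0.png

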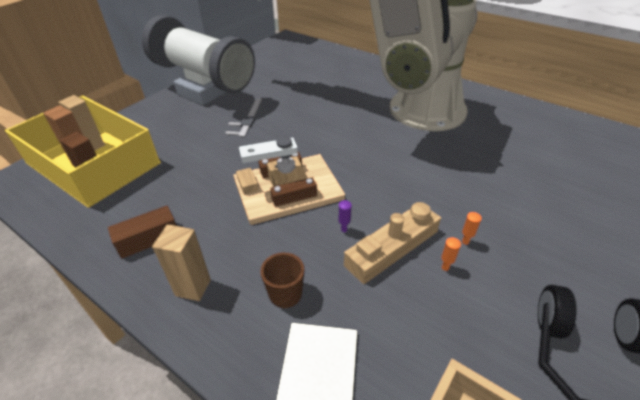

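The top view shows the rack with three pegs: bench dog (274,205), the slim handle in the middle (265,236), and the mushroom (260,265). The crank hub is at about (397,239), its hole at about (418,212), and the cup at (313,145). The orange and purple look-alikes stand apart from these.

```bash
cat > h.py <<'E'
import numpy as np,cv2
from bench import bot
from scipy.spatial.transform import Rotation as Ro
def ray(m,uv,z):
    R=np.array(m["R"]);t=np.array(m["t"]);c=-R.T@t
    d=R.T@np.array([(uv[0]-m["cx"])/m["fx"],(uv[1]-m["cy"])/m["fy"],1]);return c+d*(z-c[2])/d[2]
def proj(m,X):
    p=np.array(m["R"])@np.array(X)+np.array(m["t"]);return np.array([m["cx"]+m["fx"]*p[0]/p[2],m["cy"]+m["fy"]*p[1]/p[2]])
def st():
    s=bot.get_state();T=Ro.from_rotvec(s["ee_rot"]).as_matrix()
    print("t",round(s["t"],2),"p",np.round(s["position"],4),"x",np.round(T[:,0],3),"z",np.round(T[:,2],3),"F",np.round(s["contact_force"],1),"M",np.round(s["torque"],2),"op",round(s["opening"],4));return s,T
E
python3 - <<'E'
from h import *
a=cv2.imread("pics/top0.png")[170:310,235:455]; b=cv2.imread("pics/scene0.png")[125:285,225:450]
a=cv2.resize(a,None,fx=3.5,fy=3.5,interpolation=cv2.INTER_CUBIC)
cv2.imwrite("pics/c1.png",a)
b=cv2.resize(b,None,fx=3.5,fy=3.5,interpolation=cv2.INTER_CUBIC);cv2.imwrite("pics/c2.png",b)
m=bot.camera_model("top")
print("handle top",ray(m,(265,236),.09),"hub",ray(m,(397,239),.139),"hole",ray(m,(418,212),.129),"dog",ray(m,(274,205),.064),"mush",ray(m,(260,265),.06))
st()
E
```

```text
handle top [0.52454952 0.17372001 0.09      ] hub [ 0.51024719 -0.10863192  0.139     ] hole [ 0.56715739 -0.15629711  0.129     ] dog [0.59648339 0.15670446 0.064     ] mush [0.46187018 0.18894557 0.06      ]
t 0.1 p [ 0.1371 -0.5579  0.2305] x [-0.     0.002 -1.   ] z [ 0.238 -0.971 -0.002] F [ 0.2 -0.8 -0.1] M [ 0.01 -0.04  0.03] op 0.0854
```

View pics/c1.png

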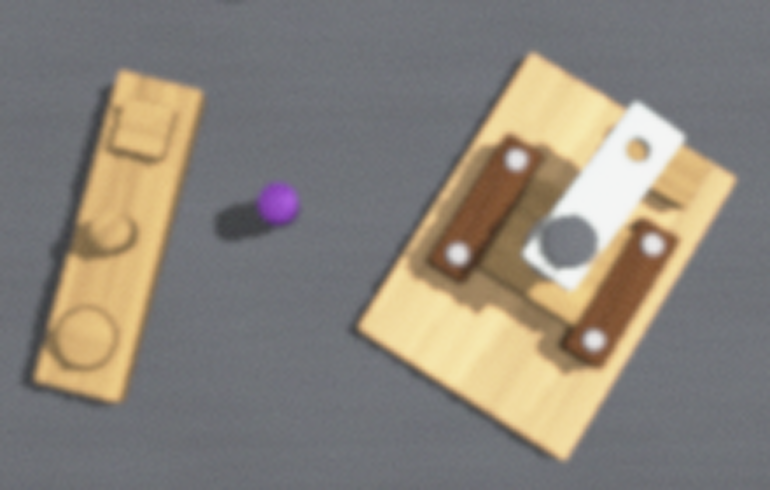

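View pics/c2.png

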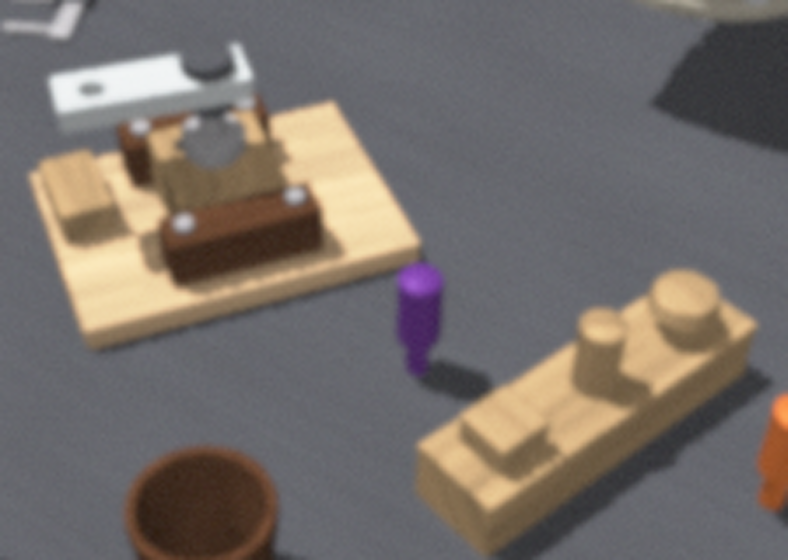

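Crop readings: handle top c1 (114,231) / c2 (603,325), hub c1 (568,242) / c2 (208,63), and hole c1 (638,150) / c2 (92,89). I'll triangulate those from both views and start turning the wrist so the jaws close across the rack.

```bash
python3 - <<'E'
from h import *
mt,ms=bot.camera_model("top"),bot.camera_model("scene")
def P(m): return np.diag([m["fx"],m["fy"],1])@np.c_[m["R"],m["t"]]+np.outer([m["cx"],m["cy"],0],np.r_[np.array(m["R"])[2],m["t"][2]])
for n,a,b,z in(("handle",(114,231),(603,325),.09),("hub",(568,242),(208,63),.139),("hole",(638,150),(92,89),.129)):
    A=(np.array(a)+.5)/3.5-.5+[235,170];B=(np.array(b)+.5)/3.5-.5+[225,125]
    X=cv2.triangulatePoints(P(mt),P(ms),A.astype(float),B.astype(float))[:,0];print(n,X[:3]/X[3],ray(mt,A,z),ray(ms,B,z))
E
python3 -m creep '[[0,0,0,-1,0,0,85],[0,0,0,-1,0,0,85],[0,0,0,-1,0,0,85],[0,0,0,-1,0,0,85],[0,0,0,-1,0,0,85],[0,0,0,-1,0,0,85],[0,0,0,-1,0,0,85],[0,0,0,-1,0,0,85],[0,0,0,-1,0,0,85],[0,0,0,-1,0,0,85],[0,0,0,-1,0,0,85],[0,0,0,-1,0,0,85],[0,0,0,-1,0,0,85],[0,0,0,-1,0,0,85],[0,0,0,-1,0,0,85],[0,0,0,-1,0,0,85],[0,0,0,-1,0,0,85],[0,0,0,-1,0,0,85],[0,0,0,-1,0,0,85],[0,0,0,-1,0,0,85]]'
python3 -m creep '[[0,0,0,-1,0,0,85],[0,0,0,-1,0,0,85],[0,0,0,-1,0,0,85],[0,0,0,-1,0,0,85],[0,0,0,-1,0,0,85],[0,0,0,-1,0,0,85],[0,0,0,-1,0,0,85],[0,0,0,-1,0,0,85],[0,0,0,-1,0,0,85],[0,0,0,-1,0,0,85],[0,0,0,-1,0,0,85],[0,0,0,-1,0,0,85],[0,0,0,-1,0,0,85],[0,0,0,-1,0,0,85],[0,0,0,-1,0,0,85],[0,0,0,-1,0,0,85],[0,0,0,-1,0,0,85],[0,0,0,-1,0,0,85]]'
python3 -c "
from h import *
s,T=st();p=np.array(s['position']);m=bot.camera_model('wrist');R=np.array(m['R']);c=-R.T@m['t']
print('cam in tool',T.T@(c-p),'fwd',T.T@R[2],'f',m['fx'])"
```

```text
handle [0.52555575 0.16956872 0.0851285 ] [0.52525456 0.16883084 0.09      ] [0.53002018 0.17148749 0.09      ]
hub [ 0.51145517 -0.10981418  0.1326895 ] [ 0.51069496 -0.10850069  0.139     ] [ 0.51852361 -0.10457642  0.139     ]
hole [ 0.56656301 -0.15455305  0.12764928] [ 0.56613408 -0.15399853  0.129     ] [ 0.56811047 -0.15372871  0.129     ]
t: 2.6
position: [0.1371, -0.5581, 0.2308]
ee_rot: [-0.053, 1.57, 0.055]
contact_force: [-0.4, -1.0, -0.6]
opening: 0.0852
t: 4.85
position: [0.1371, -0.5581, 0.2308]
ee_rot: [-1.026, 1.315, 1.027]
contact_force: [0.7, -0.6, 0.4]
opening: 0.0848
t 4.85 p [ 0.1371 -0.5581  0.2308] x [-0.     0.001 -1.   ] z [0.243 0.97  0.001] F [ 0.7 -0.6  0.4] M [ 0.04 -0.04 -0.03] op 0.0848
cam in tool [-1.42664607e-01  8.10157939e-02 -8.53398705e-05] fwd [ 9.49960962e-01 -3.12368605e-01 -1.61788612e-04] f 284.15516329983853
```

```bash
python3 -m creep '[[-0.04,-0.5,0.945,0,0,0,85],[-0.04,-0.5,0.945,0,0,0,85],[-0.04,-0.5,0.945,0,0,0,85],[-0.04,-0.5,0.945,0,0,0,85],[-0.04,-0.5,0.945,0,0,0,85],[-0.04,-0.5,0.945,0,0,0,85],[-0.04,-0.5,0.945,0,0,0,85],[-0.04,-0.5,0.945,0,0,0,85],[-0.04,-0.5,0.945,0,0,0,85],[-0.04,-0.5,0.945,0,0,0,85],[-0.04,-0.5,0.945,0,0,0,85],[0,0,0,0,0,0,85],[0,0,0,0,0,0,85]]'
python3 - <<'E'
from h import *
st();m=bot.camera_model("wrist");im=bot.grab_frame("wrist");cv2.imwrite("pics/w1.png",im)
import pickle;pickle.dump(m,open("w1.pkl","wb"))
print(proj(m,[.511,-.109,.139]),proj(m,[.5663,-.154,.129]))
E
```

```text
t: 6.48
position: [0.5308, -0.1219, 0.2527]
ee_rot: [-1.025, 1.317, 1.026]
contact_force: [0.6, 0.2, 0.4]
opening: 0.0852
t 6.47 p [ 0.5308 -0.1219  0.2527] x [-0.001  0.    -1.   ] z [ 0.245  0.97  -0.   ] F [0.6 0.2 0.4] M [ 0.01  0.01 -0.07] op 0.0852
[325.43222662 167.55133195] [295.30837159 227.08341345]
```

View pics/w1.png

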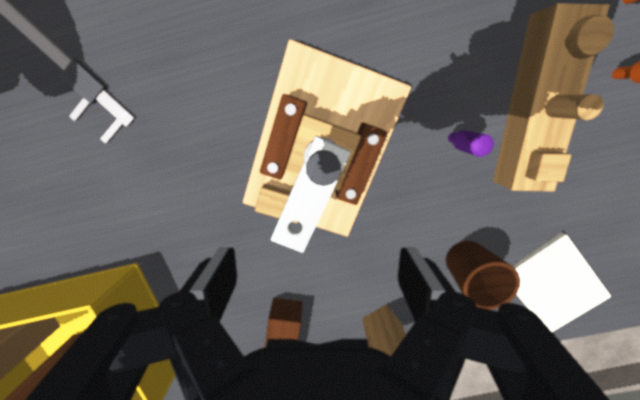

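The wrist view shows the hub at about (323,167) and the hole at about (295,227), close to the predictions. I'll refine both by segmentation.

```bash
python3 - <<'E'
from h import *
import pickle;m=pickle.load(open("w1.pkl","rb"));im=cv2.imread("pics/w1.png")
g=cv2.cvtColor(im,cv2.COLOR_BGR2GRAY)
# hole: non-white blob near (295,227); hub: dark grey blob
for n,(cx,cy),r,th,z in(("hole",(295,227),14,150,.129),("hub",(323,167),26,115,.139)):
    sub=cv2.resize(g[cy-r:cy+r,cx-r:cx+r],None,fx=4,fy=4,interpolation=cv2.INTER_CUBIC)
    for t in(th-20,th,th+20):
        k,l,s,c=cv2.connectedComponentsWithStats((sub<t).astype(np.uint8))
        i=l[4*r,4*r]; uv=(c[i]+.5)/4-.5+[cx-r,cy-r]
        print(n,t,i,s[i]/4,uv,ray(m,uv,z))
E
```

```text
hole 130 1 [  7.75  10.25  12.5    9.75 393.  ] [294.57395038 227.45785623] [ 0.56651993 -0.1548438   0.129     ]
hole 150 1 [  7.5    9.75  13.25  10.75 467.  ] [294.5762848 227.4500803] [ 0.5665121  -0.15483913  0.129     ]
hole 170 1 [  7.     9.25  14.    11.5  527.75] [294.54979867 227.40839649] [ 0.56646031 -0.15485286  0.129     ]
hub 95 1 [  19.5     9.5    24.     23.75 1618.75] [327.95171815 161.78137066] [ 0.50632307 -0.10548503  0.139     ]
hub 115 4 [  13.75    9.     38.25   43.   3200.25] [332.81004414 169.15263456] [ 0.51414168 -0.10275338  0.139     ]
hub 135 2 [  10.5    8.5   41.5   43.5 4864.5] [328.34904666 169.94418748] [ 0.51385718 -0.10692158  0.139     ]
```

```bash
python3 - <<'E'
import numpy as np
d=np.array([.5255,.1695])-[.5308,-.1219]
z=np.array([.245,.97]);y=np.array([-.97,.245]);print(d@y,d@z)
E
```

```text
0.07653400000000007 0.28135949999999993
```

```bash
python3 -m creep '[[0.1,0.255,0.938,0,0,0,85],[0.1,0.255,0.938,0,0,0,85],[0.1,0.255,0.938,0,0,0,85],[0.1,0.255,0.938,0,0,0,85],[0.1,0.255,0.938,0,0,0,85],[0.1,0.255,0.938,0,0,0,85],[0,0,0,0,0,0,85],[0,0,0,0,0,0,85]]' 50
python3 - <<'E'
from h import *
st();m=bot.camera_model("wrist");im=bot.grab_frame("wrist");cv2.imwrite("pics/w2.png",im)
import pickle;pickle.dump(m,open("w2.pkl","wb"))
print(proj(m,[.5255,.1695,.09]),proj(m,[.5255,.1695,.042]))
c=np.round(proj(m,[.5255,.1695,.07])).astype(int);print(c)
cv2.imwrite("pics/w2c.png",cv2.resize(im[c[1]-90:c[1]+90,c[0]-120:c[0]+120],None,fx=3,fy=3,interpolation=cv2.INTER_CUBIC))
E
```

```text
t: 7.52
position: [0.526, 0.1682, 0.2233]
ee_rot: [-1.024, 1.317, 1.023]
contact_force: [0.4, -0.9, 0.5]
opening: 0.0847
t 7.53 p [0.526  0.1682 0.2233] x [-0.    -0.001 -1.   ] z [ 0.247  0.969 -0.001] F [ 0.4 -0.9  0.5] M [-0.03  0.05  0.03] op 0.0847
[318.36069877 183.88517351] [318.19248278 172.44440067]
[318 179]
```

View pics/w2c.png

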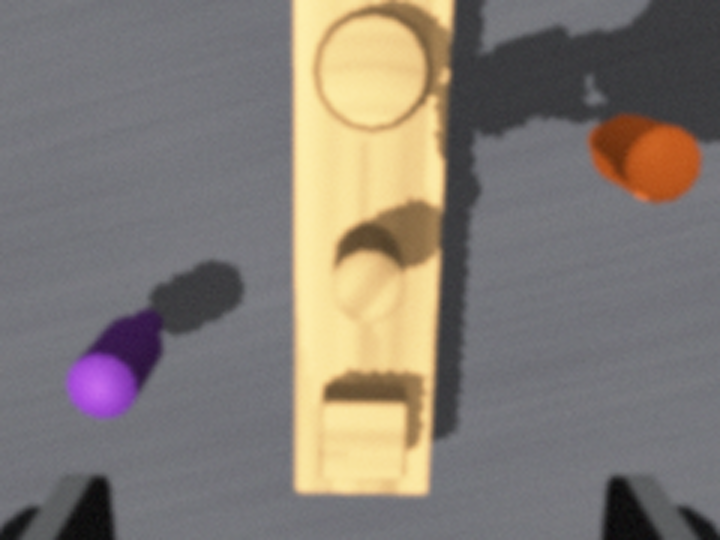

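Handle top in the crop is at (369,286), i.e. full-frame (320.7,184.0), about 2.3 mm along +tool z from my estimate. The jaws are square to the rack and the look-alikes are clear of the fingers. I'll descend and grip.

```bash
python3 -m creep '[[0.4,0.016,0.068,0,0,0,60],[0.8,0,0,0,0,0,60],[0.8,0,0,0,0,0,60],[0.7,0,0,0,0,0,60],[0.4,0,0,0,0,0,60],[0.2,0,0,0,0,0,60],[0.1,0,0,0,0,0,60],[0,0,0,0,0,0,60],[0,0,0,0,0,0,20],[0,0,0,0,0,0,20],[0,0,0,0,0,0,20],[0,0,0,0,0,0,20],[0,0,0,0,0,0,20],[0,0,0,0,0,0,20],[0,0,0,0,0,0,20]]' 50
python3 -c "
from h import *
st()"
```

```text
t: 9.45
position: [0.5267, 0.1728, 0.0541]
ee_rot: [-1.026, 1.316, 1.023]
contact_force: [-1.1, -1.0, 5.1]
opening: 0.0248
t 9.45 p [0.5267 0.1728 0.0541] x [ 0.001 -0.001 -1.   ] z [ 0.245  0.969 -0.   ] F [-1.1 -1.   5.1] M [-0.42  0.17 -0.01] op 0.0248
```

```bash
python3 -m creep '[[-0.2,0,0,0,0,0,20],[-0.4,0,0,0,0,0,20],[-0.6,0,0,0,0,0,20],[-0.8,0,0,0,0,0,20],[-0.8,0,0,0,0,0,20],[-0.4,0,0,0,0,0,20],[0,-0.3,-0.8,0,0,0,20],[0,-0.37,-0.97,0,0,0,20],[0,-0.37,-0.97,0,0,0,20],[0,-0.37,-0.97,0,0,0,20],[0,-0.37,-0.97,0,0,0,20],[0,-0.37,-0.97,0,0,0,20],[0,-0.23,-0.5,0,0,0,20],[0,0,0,0,0,0,20],[0,0,0,0,0,0,20],[0,0,0,0,0,0,20]]'
python3 - <<'E'
from h import *
st();m=bot.camera_model("wrist");im=bot.grab_frame("wrist")
import pickle;pickle.dump(m,open("w3.pkl","wb"));cv2.imwrite("pics/w3.png",im)
s=bot.get_state();p=np.array(s["position"])
print(proj(m,[.5665,-.1548,.129]),"foot",proj(m,p-[0,0,.042]))
cv2.imwrite("pics/w3c.png",cv2.resize(im[140:340,220:420],None,fx=3,fy=3,interpolation=cv2.INTER_CUBIC))
E
```

```text
t: 11.45
position: [0.566, -0.153, 0.2135]
ee_rot: [-1.026, 1.316, 1.026]
contact_force: [-0.7, 0.5, -0.6]
opening: 0.025
t 11.45 p [ 0.566  -0.153   0.2135] x [-0.  0. -1.] z [0.244 0.97  0.   ] F [-0.7  0.5 -0.6] M [-0.05  0.   -0.01] op 0.025
[315.21504822 201.99731462] foot [317.15241519 221.21868395]
```

View pics/w3c.png

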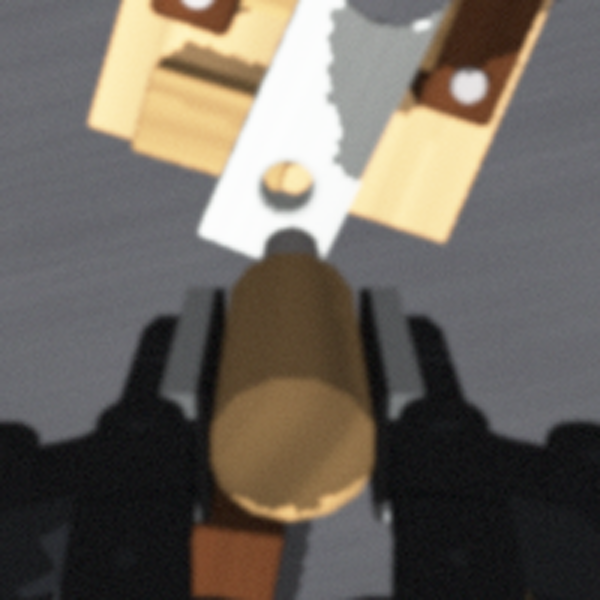

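The hole in the crop is at (287,187), i.e. full-frame (315.5,202.2), matching the prediction within 0.4 px. The handle is upright between the pads, grip-top disc at (293,449) and shank tip rim at (291,229). I'll work out how the handle sits in the hand.

```bash
python3 - <<'E'
from h import *
import pickle;m=pickle.load(open("w3.pkl","rb"))
p=np.array([.566,-.153,.2135]);y=np.array([-.97,.244,0]);z=np.array([.244,.97,0]);c=lambda a:(np.array(a)+.5)/3-.5+[220,140]
for k in(-.004,-.002,0,.002):
  b=p+k*y
  f=lambda r,h:np.array([proj(m,b+[0,0,h]+r*(np.cos(a)*y+np.sin(a)*z)) for a in np.linspace(0,6.28,60)])
  T=f(.013,.036);F=f(.006,-.042);S=f(.007,-.041);G=f(.013,-.012)
  print(k,"top disc u",T[:,0].min(),T[:,0].max(),"v",T[:,1].min(),T[:,1].max(),"shank min v",F[:,1].min(),S[:,1].min(),"u",S[:,0].min(),S[:,0].max(),"grip foot minv",G[:,1].min())
print("seen top left/right/lower", c((211,430))[0],c((376,430))[0],c((293,520))[1],"upper",c((293,378))[1],"shank",c((291,229)),c((267,240))[0],c((317,240))[0],"gripfoot",c((291,252))[1])
E
```

```text
-0.004 top disc u 288.508473149914 346.275151596461 v 274.4761823717663 322.70631027550405 shank min v 218.5817576412377 217.8270766284921 u 307.30017609846436 327.0835501042908 grip foot minv 227.6219710872864
-0.002 top disc u 288.363379846645 346.4143587964481 v 270.50045380227346 319.20576152420614 shank min v 215.951701247688 215.17789053374312 u 307.2668648371738 327.1118831793949 grip foot minv 224.5471348496475
0 top disc u 288.21685136587854 346.554943046933 v 266.48419830926525 315.67174560541673 shank min v 213.3051219413028 212.51195500769518 u 307.2333453356889 327.1403933784968 grip foot minv 221.4494558636861
0.002 top disc u 288.06886630788216 346.6969248823466 v 262.42679304631815 312.1037802671026 shank min v 210.6418635275732 209.8291106996365 u 307.19961563521525 327.1690823677384 grip foot minv 218.3286786345502
seen top left/right/lower 290.0 345.0 313.0 upper 265.6666666666667 shank [316.66666667 216.        ] 308.6666666666667 325.3333333333333 gripfoot 223.66666666666669
```

```bash
python3 -m creep '[[0,0.012,-0.032,0,0,0,20],[0.2,0,0,0,0,0,20],[0.3,0,0,0,0,0,20],[0.2,0,0,0,0,0,20],[0.06,0,0,0,0,0,20],[0.06,0,0,0,0,0,20],[0.06,0,0,0,0,0,20],[0.06,0,0,0,0,0,20],[0.06,0,0,0,0,0,20],[0,0,0,0,0,0,20]]'
python3 -c "
from h import *
st()"
```

```text
t: 12.75
position: [0.565, -0.1556, 0.163]
ee_rot: [-1.024, 1.317, 1.025]
contact_force: [0.3, 0.0, -1.0]
opening: 0.0245
t 12.75 p [ 0.565  -0.1556  0.163 ] x [-0.  0. -1.] z [ 0.245  0.969 -0.   ] F [ 0.3  0.  -1. ] M [ 0.09  0.   -0.01] op 0.0245
```

```bash
python3 -m creep '[[0.08,0,0,0,0,0,20],[0.08,0,0,0,0,0,20],[0.08,0,0,0,0,0,20],[0.08,0,0,0,0,0,20],[0.04,0,0,0,0,0,20],[0.04,0,0,0,0,0,20],[0,0,0,0,0,0,20]]'
python3 -c "
from h import *
st()"
```

```text
t: 13.62
position: [0.565, -0.1557, 0.1431]
ee_rot: [-1.025, 1.317, 1.025]
contact_force: [-0.2, -0.4, -0.7]
opening: 0.0243
t 13.62 p [ 0.565  -0.1557  0.1431] x [-0. -0. -1.] z [ 0.245  0.969 -0.   ] F [-0.2 -0.4 -0.7] M [0.08 0.01 0.01] op 0.0243
```

```bash
python3 -m creep '[[0.02,0,0,0,0,0,20],[0.02,0,0,0,0,0,20],[0,0,0,0,0,0,20],[0,0,0,0,0,0,28],[0,0,0,0,0,0,34],[0,0,0,0,0,0,40],[0,0,0,0,0,0,40],[0,-0.024,0.024,0,0,0,40],[0,0,0,0,0,0,40]]'
python3 - <<'E'
from h import *
st();m=bot.camera_model("wrist");im=bot.grab_frame("wrist")
a=cv2.resize(im[120:340,210:430],None,fx=2.3,fy=2.3,interpolation=cv2.INTER_CUBIC)
b=cv2.resize(bot.grab_frame("scene")[120:200,220:330],None,fx=2.7,fy=2.7,interpolation=cv2.INTER_CUBIC)
out=np.zeros((506,810,3),np.uint8);out[:506,:506]=a;out[:b.shape[0],508:508+b.shape[1]]=b[:,:302];cv2.imwrite("pics/w4.png",out[:,:800])
h=np.array([.5665,-.1548,.0]);print(proj(m,h+[0,0,.177]),proj(m,h+[0,0,.129]))
E
```

```text
t: 14.75
position: [0.5667, -0.1548, 0.1413]
ee_rot: [-1.025, 1.316, 1.025]
contact_force: [1.2, -0.1, -0.6]
opening: 0.04
t 14.75 p [ 0.5667 -0.1548  0.1413] x [ 0. -0. -1.] z [ 0.245  0.969 -0.   ] F [ 1.2 -0.1 -0.6] M [ 0.04  0.05 -0.04] op 0.04
[317.17865392 290.95104222] [317.11604748 240.54698336]
```

View pics/w4.png

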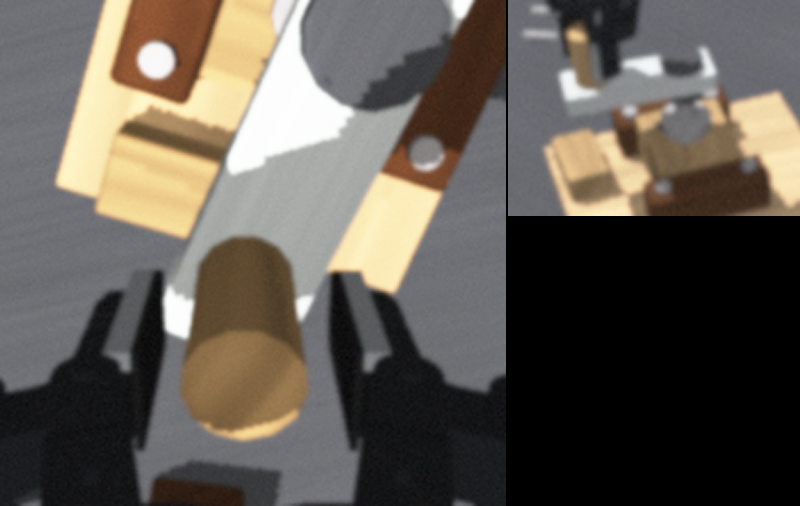

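The handle stands upright and fully seated, with its shoulder on the arm; top centre is at full-frame (316,288). Next I'll regrip and refine the arm direction, and so the turning axis.

```bash
python3 -m creep '[[0,0.02,0,0,0,0,40],[0,0,0,0,0,0,20],[0,0,0,0,0,0,20],[0,0,0,0,0,0,20],[0,0,0,0,0,0,20],[0,0,0,0,0,0,20]]' 60
python3 - <<'E'
from h import *
import pickle;m=pickle.load(open("w1.pkl","rb"));mm=bot.camera_model("wrist")
h=np.array([.5665,-.1548])
for uv in((323,167),(322.5,166)):
    a=ray(m,uv,.139)[:2];d=h-a;print(a,np.linalg.norm(d),np.degrees(np.arctan2(d[1],d[0])))
a=ray(mm,(374.4,134.4),.139)[:2];d=h-a;print("w4",a,np.linalg.norm(d),np.degrees(np.arctan2(d[1],d[0])))
im=cv2.imread("pics/w1.png");w=((im.min(2)>170)).astype(np.uint8)
k,l,s,c=cv2.connectedComponentsWithStats(w);i=np.argmax([s[j][4] if l[205,305]==j else 0 for j in range(k)])
ys,xs=np.where(l==i);pts=np.array([ray(m,(x,y),.129)[:2] for x,y in zip(xs,ys)]).astype(np.float32)
print("rect",cv2.minAreaRect(pts*1000),len(pts))
for hh in (1,):
    for nm,rows in(("L",range(185,235,2)),):
        L=[];Rr=[]
        for y in rows:
            q=xs[ys==y]
            if len(q): L.append(ray(m,(q.min(),y),.129)[:2]);Rr.append(ray(m,(q.max(),y),.129)[:2])
        for e in(L,Rr):
            v=cv2.fitLine(np.array(e,np.float32),cv2.DIST_HUBER,0,.001,.001)[:,0];print(v,np.degrees(np.arctan2(v[1],v[0])))
st()
E
```

```text
t: 15.6
position: [0.5657, -0.1547, 0.1414]
ee_rot: [-1.025, 1.316, 1.024]
contact_force: [0.9, -0.6, 2.4]
opening: 0.0247
[ 0.50994536 -0.11104914] 0.07150220810107098 -37.725655534724964
[ 0.50892033 -0.1112703 ] 0.07218208281490007 -37.08894560901446
w4 [ 0.51006007 -0.11087151] 0.07152047237993768 -37.894440211213734
rect ((548.0978393554688, -120.92485046386719), (71.85821533203125, 118.7108154296875), 53.986572265625) 3885
[ 0.7839519  -0.62082165  0.54548526 -0.16169189] -38.376156
[ 0.9545457   0.29806462  0.5597276  -0.10103692] 17.341396
t 15.6 p [ 0.5657 -0.1547  0.1414] x [ 0. -0. -1.] z [ 0.245  0.969 -0.   ] F [ 0.9 -0.6  2.4] M [-0.07  0.03  0.02] op 0.0247
```

```bash
cat > rows.py <<'E'
import sys,numpy as np
# prints rows for crank turn a0->a1 (deg clockwise, from start angle), n rows; optional correction mm (world x,y) on 1st row
a0,a1,n=float(sys.argv[1]),float(sys.argv[2]),int(sys.argv[3]);cx,cy=map(float,sys.argv[4:6]) if len(sys.argv)>4 else (0,0)
Y=np.array([-.9695,.245]);Z=np.array([.245,.9695])
a=np.radians(-38.2-np.linspace(a0,a1,n+1));P=70*np.c_[np.cos(a),np.sin(a)]
D=np.diff(P,axis=0);D[0]+=[cx,cy];dz=6*(a1-a0)/n/360
o=np.cumsum(np.c_[np.full(n,dz),D@Y,D@Z]/50,axis=0).round(3);o=np.diff(np.r_[[[0,0,0]],o],axis=0)
print(",".join(f"[{r[0]:.3f},{r[1]:.3f},{r[2]:.3f},0,0,0,20]" for r in o))
E
cat > fb.py <<'E'
from h import *
s,T=st();p=np.array(s["position"]);C=np.array([.5107,-.1114]);d=p[:2]-C;r=np.linalg.norm(d);u=d/r;t=np.array([u[1],-u[0]])
F=np.array(s["contact_force"]);print("turn deg",round((-38.2-np.degrees(np.arctan2(d[1],d[0])))%360,1),"r mm",round(r*1e3,2),"F radial out",round(F[:2]@u,1),"F resist(tang, - = opposes cw)",round(F[:2]@t,1),"Fz",round(F[2],1))
E
python3 rows.py 0 27 3;python3 rows.py 27 108 9;python3 rows.py 108 190 9
```

```text
[0.003,0.105,-0.193,0,0,0,20],[0.003,0.134,-0.174,0,0,0,20],[0.003,0.159,-0.151,0,0,0,20]
[0.003,0.181,-0.124,0,0,0,20],[0.003,0.198,-0.095,0,0,0,20],[0.003,0.211,-0.062,0,0,0,20],[0.003,0.218,-0.029,0,0,0,20],[0.003,0.219,0.006,0,0,0,20],[0.003,0.216,0.040,0,0,0,20],[0.003,0.208,0.073,0,0,0,20],[0.003,0.193,0.105,0,0,0,20],[0.003,0.174,0.134,0,0,0,20]
[0.003,0.153,0.162,0,0,0,20],[0.003,0.125,0.183,0,0,0,20],[0.003,0.095,0.201,0,0,0,20],[0.003,0.062,0.214,0,0,0,20],[0.003,0.027,0.221,0,0,0,20],[0.003,-0.009,0.222,0,0,0,20],[0.003,-0.043,0.218,0,0,0,20],[0.003,-0.077,0.209,0,0,0,20],[0.003,-0.110,0.193,0,0,0,20]
```

```bash
python3 -m creep '[[0.003,0.105,-0.193,0,0,0,20],[0.003,0.134,-0.174,0,0,0,20],[0.003,0.159,-0.151,0,0,0,20],[0,0,0,0,0,0,20]]' >/dev/null; python3 fb.py
```

```text
t 16.1 p [ 0.5393 -0.1753  0.1411] x [ 0. -0. -1.] z [ 0.246  0.969 -0.   ] F [3.2 3.  2.3] M [ 0.48 -0.6  -0.01] op 0.0245
turn deg 27.7 r mm 70.01 F radial out -1.4 F resist(tang, - = opposes cw) -4.2 Fz 2.3
```

```bash
python3 -m creep '[[0.003,0.181,-0.124,0,0,0,20],[0.003,0.198,-0.095,0,0,0,20],[0.003,0.211,-0.062,0,0,0,20],[0.003,0.218,-0.029,0,0,0,20],[0.003,0.219,0.006,0,0,0,20],[0.003,0.216,0.040,0,0,0,20],[0.003,0.208,0.073,0,0,0,20],[0.003,0.193,0.105,0,0,0,20],[0.003,0.174,0.134,0,0,0,20]]' >/dev/null; python3 fb.py
```

```text
t 17.23 p [ 0.4518 -0.1501  0.1397] x [-0.    -0.001 -1.   ] z [ 0.246  0.969 -0.001] F [ 1.7 -2.7  2.6] M [-0.72 -0.62 -0.08] op 0.0242
turn deg 108.5 r mm 70.51 F radial out 0.1 F resist(tang, - = opposes cw) -3.2 Fz 2.6
```

```bash
python3 -m creep '[[0.003,0.153,0.162,0,0,0,20],[0.003,0.125,0.183,0,0,0,20],[0.003,0.095,0.201,0,0,0,20],[0.003,0.062,0.214,0,0,0,20],[0.003,0.027,0.221,0,0,0,20],[0.003,-0.009,0.222,0,0,0,20],[0.003,-0.043,0.218,0,0,0,20],[0.003,-0.077,0.209,0,0,0,20],[0.003,-0.110,0.193,0,0,0,20],[0.001,-0.028,0.040,0,0,0,20],[0,0,0,0,0,0,20]]' >/dev/null; python3 fb.py; python3 rows.py 192 78 13
```

```text
t 18.6 p [ 0.4644 -0.0565  0.1378] x [-0.003  0.    -1.   ] z [ 0.245  0.97  -0.001] F [-1.8 -1.8  6.5] M [-0.68  0.4   0.01] op 0.024
turn deg 191.6 r mm 71.83 F radial out -0.2 F resist(tang, - = opposes cw) -2.6 Fz 6.5
[-0.003,0.112,-0.182,0,0,0,20],[-0.003,0.083,-0.197,0,0,0,20],[-0.003,0.053,-0.208,0,0,0,20],[-0.003,0.019,-0.213,0,0,0,20],[-0.003,-0.012,-0.214,0,0,0,20],[-0.003,-0.046,-0.209,0,0,0,20],[-0.002,-0.076,-0.200,0,0,0,20],[-0.003,-0.107,-0.186,0,0,0,20],[-0.003,-0.133,-0.167,0,0,0,20],[-0.003,-0.157,-0.146,0,0,0,20],[-0.003,-0.178,-0.119,0,0,0,20],[-0.003,-0.193,-0.091,0,0,0,20],[-0.003,-0.206,-0.061,0,0,0,20]
```

```bash
python3 -m creep '[[-0.012,0.112,-0.182,0,0,0,20],[-0.003,0.083,-0.197,0,0,0,20],[-0.003,0.053,-0.208,0,0,0,20],[-0.003,0.019,-0.213,0,0,0,20],[-0.003,-0.012,-0.214,0,0,0,20],[-0.003,-0.046,-0.209,0,0,0,20],[-0.002,-0.076,-0.200,0,0,0,20],[-0.003,-0.107,-0.186,0,0,0,20],[-0.003,-0.133,-0.167,0,0,0,20],[-0.003,-0.157,-0.146,0,0,0,20],[-0.003,-0.178,-0.119,0,0,0,20],[-0.003,-0.193,-0.091,0,0,0,20],[-0.002,-0.160,-0.047,0,0,0,20],[0,0,0,0,0,0,20]]' >/dev/null; python3 fb.py; python3 rows.py 79 178 11;python3 rows.py 178 284 12
```

```text
t 20.35 p [ 0.478  -0.1734  0.1403] x [-0.    -0.001 -1.   ] z [ 0.246  0.969 -0.001] F [-2.5  1.6  0.3] M [ 0.52  0.68 -0.02] op 0.0245
turn deg 79.6 r mm 70.12 F radial out -0.2 F resist(tang, - = opposes cw) 3.0 Fz 0.3
[0.003,0.209,0.066,0,0,0,20],[0.003,0.197,0.098,0,0,0,20],[0.003,0.179,0.128,0,0,0,20],[0.003,0.157,0.154,0,0,0,20],[0.003,0.130,0.176,0,0,0,20],[0.003,0.101,0.195,0,0,0,20],[0.003,0.070,0.209,0,0,0,20],[0.003,0.036,0.216,0,0,0,20],[0.003,0.002,0.220,0,0,0,20],[0.003,-0.032,0.217,0,0,0,20],[0.003,-0.066,0.210,0,0,0,20]
[0.003,-0.096,0.193,0,0,0,20],[0.003,-0.124,0.176,0,0,0,20],[0.003,-0.151,0.155,0,0,0,20],[0.003,-0.172,0.130,0,0,0,20],[0.003,-0.190,0.102,0,0,0,20],[0.003,-0.203,0.072,0,0,0,20],[0.003,-0.212,0.039,0,0,0,20],[0.003,-0.215,0.007,0,0,0,20],[0.002,-0.214,-0.027,0,0,0,20],[0.003,-0.208,-0.059,0,0,0,20],[0.003,-0.196,-0.091,0,0,0,20],[0.003,-0.179,-0.119,0,0,0,20]
```

```bash
python3 -m creep '[[0.003,0.209,0.066,0,0,0,20],[0.003,0.197,0.098,0,0,0,20],[0.003,0.179,0.128,0,0,0,20],[0.003,0.157,0.154,0,0,0,20],[0.003,0.130,0.176,0,0,0,20],[0.003,0.101,0.195,0,0,0,20],[0.003,0.070,0.209,0,0,0,20],[0.003,0.036,0.216,0,0,0,20],[0.003,0.002,0.220,0,0,0,20],[0.003,-0.032,0.217,0,0,0,20],[0.003,-0.066,0.210,0,0,0,20]]' >/dev/null; python3 fb.py;  python3 -m creep '[[0.002,-0.096,0.193,0,0,0,20],[0.002,-0.124,0.176,0,0,0,20],[0.003,-0.151,0.155,0,0,0,20],[0.003,-0.172,0.130,0,0,0,20],[0.003,-0.190,0.102,0,0,0,20],[0.003,-0.203,0.072,0,0,0,20],[0.003,-0.212,0.039,0,0,0,20]]' >/dev/null; python3 fb.py
```

```text
t 21.73 p [ 0.4531 -0.0686  0.1385] x [-0.001 -0.    -1.   ] z [ 0.245  0.969 -0.001] F [-0.2 -4.8 -0.6] M [-1.17 -0.13 -0.12] op 0.0242
turn deg 178.4 r mm 71.75 F radial out -2.7 F resist(tang, - = opposes cw) -4.0 Fz -0.6
t 22.6 p [ 0.5195 -0.0407  0.1375] x [-0.001  0.001 -1.   ] z [0.245 0.97  0.001] F [-3.9 -0.7  0.5] M [-0.4   0.95  0.  ] op 0.0248
turn deg 238.9 r mm 71.2 F radial out -1.2 F resist(tang, - = opposes cw) -3.8 Fz 0.5
```

```bash
python3 -m creep '[[0.003,-0.217,-0.003,0,0,0,20],[0.002,-0.214,-0.030,0,0,0,20],[0.003,-0.208,-0.059,0,0,0,20],[0.003,-0.196,-0.091,0,0,0,20],[0.002,-0.120,-0.080,0,0,0,20],[0,0,0,0,0,0,20]]' >/dev/null; python3 fb.py; python3 rows.py 282 168 13
```

```text
t 23.35 p [ 0.5634 -0.0661  0.1372] x [ 0.001  0.    -1.   ] z [0.246 0.969 0.001] F [-0.9  3.8  1. ] M [0.84 0.2  0.04] op 0.0245
turn deg 281.1 r mm 69.48 F radial out 1.8 F resist(tang, - = opposes cw) -3.5 Fz 1.0
[-0.003,0.182,0.112,0,0,0,20],[-0.003,0.197,0.083,0,0,0,20],[-0.003,0.208,0.053,0,0,0,20],[-0.003,0.213,0.019,0,0,0,20],[-0.003,0.214,-0.012,0,0,0,20],[-0.003,0.209,-0.046,0,0,0,20],[-0.002,0.200,-0.076,0,0,0,20],[-0.003,0.186,-0.107,0,0,0,20],[-0.003,0.167,-0.133,0,0,0,20],[-0.003,0.146,-0.157,0,0,0,20],[-0.003,0.119,-0.178,0,0,0,20],[-0.003,0.091,-0.193,0,0,0,20],[-0.003,0.061,-0.206,0,0,0,20]
```

```bash
python3 -m creep '[[-0.003,0.176,0.120,0,0,0,20],[-0.003,0.197,0.083,0,0,0,20],[-0.003,0.208,0.053,0,0,0,20],[-0.003,0.213,0.019,0,0,0,20],[-0.003,0.214,-0.012,0,0,0,20],[-0.003,0.209,-0.046,0,0,0,20],[-0.002,0.200,-0.076,0,0,0,20],[-0.003,0.186,-0.107,0,0,0,20],[-0.003,0.167,-0.133,0,0,0,20],[-0.003,0.146,-0.157,0,0,0,20],[-0.003,0.119,-0.178,0,0,0,20],[-0.003,0.091,-0.193,0,0,0,20],[-0.003,0.049,-0.165,0,0,0,20],[0,0,0,0,0,0,20]]' >/dev/null; python3 fb.py; python3 rows.py 170 278 12;python3 rows.py 278 422 24
```

```text
t 25.1 p [ 0.447  -0.0774  0.1391] x [ 0.     0.002 -1.   ] z [0.246 0.969 0.002] F [5.2 1.6 0.2] M [ 0.33 -1.16 -0.01] op 0.0244
turn deg 169.9 r mm 72.18 F radial out -3.8 F resist(tang, - = opposes cw) 3.8 Fz 0.2
[0.003,-0.070,0.208,0,0,0,20],[0.003,-0.101,0.195,0,0,0,20],[0.003,-0.131,0.177,0,0,0,20],[0.003,-0.157,0.154,0,0,0,20],[0.003,-0.179,0.127,0,0,0,20],[0.003,-0.196,0.098,0,0,0,20],[0.003,-0.210,0.066,0,0,0,20],[0.003,-0.217,0.032,0,0,0,20],[0.003,-0.220,-0.002,0,0,0,20],[0.003,-0.216,-0.036,0,0,0,20],[0.003,-0.209,-0.070,0,0,0,20],[0.003,-0.195,-0.101,0,0,0,20]
[0.002,-0.120,-0.084,0,0,0,20],[0.002,-0.111,-0.096,0,0,0,20],[0.002,-0.099,-0.107,0,0,0,20],[0.002,-0.089,-0.118,0,0,0,20],[0.002,-0.075,-0.125,0,0,0,20],[0.002,-0.062,-0.133,0,0,0,20],[0.002,-0.048,-0.139,0,0,0,20],[0.002,-0.033,-0.142,0,0,0,20],[0.002,-0.017,-0.146,0,0,0,20],[0.002,-0.003,-0.146,0,0,0,20],[0.002,0.013,-0.146,0,0,0,20],[0.002,0.028,-0.144,0,0,0,20],[0.002,0.043,-0.140,0,0,0,20],[0.002,0.057,-0.135,0,0,0,20],[0.002,0.071,-0.128,0,0,0,20],[0.002,0.084,-0.120,0,0,0,20],[0.002,0.096,-0.111,0,0,0,20],[0.002,0.108,-0.100,0,0,0,20],[0.002,0.117,-0.088,0,0,0,20],[0.002,0.125,-0.075,0,0,0,20],[0.002,0.133,-0.062,0,0,0,20],[0.002,0.139,-0.048,0,0,0,20],[0.002,0.143,-0.033,0,0,0,20],[0.002,0.145,-0.018,0,0,0,20]
```

```bash
python3 -m creep '[[0.003,-0.085,0.204,0,0,0,20],[0.003,-0.101,0.195,0,0,0,20],[0.003,-0.131,0.177,0,0,0,20],[0.003,-0.157,0.154,0,0,0,20],[0.003,-0.179,0.127,0,0,0,20],[0.003,-0.196,0.098,0,0,0,20],[0.003,-0.210,0.066,0,0,0,20],[0.003,-0.217,0.032,0,0,0,20],[0.003,-0.220,-0.002,0,0,0,20],[0.003,-0.216,-0.036,0,0,0,20],[0.003,-0.209,-0.070,0,0,0,20],[0.003,-0.195,-0.101,0,0,0,20],[0,0,0,0,0,0,20]]' >/dev/null; python3 fb.py;  python3 -m creep '[[0.002,-0.120,-0.084,0,0,0,20],[0.002,-0.111,-0.096,0,0,0,20],[0.002,-0.099,-0.107,0,0,0,20],[0,0,0,0,0,0,20]]' >/dev/null; python3 fb.py
```

```text
t 26.73 p [ 0.5613 -0.0631  0.1372] x [ 0.001  0.    -1.   ] z [0.246 0.969 0.001] F [-1.7  2.8  0.9] M [0.57 0.41 0.02] op 0.0243
turn deg 278.1 r mm 69.98 F radial out 0.7 F resist(tang, - = opposes cw) -3.2 Fz 0.9
t 27.23 p [ 0.5733 -0.0811  0.137 ] x [ 0.001 -0.    -1.   ] z [0.246 0.969 0.   ] F [-0.9  2.6 -0.6] M [0.76 0.31 0.01] op 0.0248
turn deg 296.0 r mm 69.58 F radial out 0.3 F resist(tang, - = opposes cw) -2.7 Fz -0.6
```

```bash
python3 -m creep '[[0.002,-0.089,-0.118,0,0,0,20],[0.002,-0.075,-0.125,0,0,0,20],[0,0,0,0,0,0,20]]' >/dev/null; python3 fb.py
```

```text
t 27.6 p [ 0.5782 -0.0949  0.1368] x [ 0.001 -0.    -1.   ] z [ 0.246  0.969 -0.   ] F [-0.4  4.1 -0.4] M [ 0.81  0.03 -0.02] op 0.0244
turn deg 308.1 r mm 69.5 F radial out 0.6 F resist(tang, - = opposes cw) -4.1 Fz -0.4
```

```bash
python3 -m creep '[[0.004,-0.062,-0.133,0,0,0,20],[0.004,-0.048,-0.139,0,0,0,20],[0,0,0,0,0,0,20]]' >/dev/null; python3 fb.py; python3 -c "
from bench import bot
import numpy as np
f=[]
for i in range(3):
    bot.grab_frame('wrist');f.append(bot.get_state()['contact_force'])
print(np.mean(f,0))"
```

```text
t 27.98 p [ 0.5801 -0.1095  0.1365] x [ 0.001 -0.    -1.   ] z [ 0.246  0.969 -0.   ] F [0.1 2.8 0.3] M [ 0.79 -0.04  0.  ] op 0.0245
turn deg 320.3 r mm 69.44 F radial out 0.1 F resist(tang, - = opposes cw) -2.8 Fz 0.3
[0.13090157 3.38477784 0.15271706]
```

```bash
python3 -m creep '[[0.003,-0.033,-0.142,0,0,0,20],[0.003,-0.017,-0.146,0,0,0,20],[0,0,0,0,0,0,20]]' >/dev/null; python3 fb.py
```

```text
t 28.5 p [ 0.5788 -0.1242  0.1362] x [ 0.001 -0.001 -1.   ] z [ 0.246  0.969 -0.   ] F [0.5 3.  0.2] M [ 0.73 -0.24 -0.02] op 0.0239
turn deg 332.4 r mm 69.28 F radial out -0.0 F resist(tang, - = opposes cw) -3.0 Fz 0.2
```

```bash
python3 -m creep '[[0.002,-0.003,-0.146,0,0,0,20],[0.002,0.013,-0.146,0,0,0,20],[0,0,0,0,0,0,20]]' >/dev/null; python3 fb.py
```

```text
t 28.88 p [ 0.5746 -0.1382  0.136 ] x [ 0.    -0.001 -1.   ] z [ 0.246  0.969 -0.   ] F [2.3 2.8 1. ] M [ 0.66 -0.38  0.02] op 0.0241
turn deg 344.6 r mm 69.27 F radial out 1.0 F resist(tang, - = opposes cw) -3.5 Fz 1.0
```

```bash
python3 -m creep '[[0.002,0.028,-0.144,0,0,0,20],[0.002,0.043,-0.140,0,0,0,20],[0,0,0,0,0,0,20]]' >/dev/null; python3 fb.py
```

```text
t 29.25 p [ 0.5675 -0.1511  0.1358] x [ 0.    -0.001 -1.   ] z [ 0.246  0.969 -0.001] F [2.3 1.5 1.6] M [ 0.55 -0.52 -0.  ] op 0.0243
turn deg 356.7 r mm 69.28 F radial out 1.0 F resist(tang, - = opposes cw) -2.6 Fz 1.6
```

```bash
python3 -m creep '[[0.001,0.057,-0.135,0,0,0,20],[0.001,0.071,-0.128,0,0,0,20],[0,0,0,0,0,0,20]]' >/dev/null; python3 fb.py
```

```text
t 29.62 p [ 0.5583 -0.1617  0.1357] x [ 0.001  0.    -1.   ] z [0.246 0.969 0.001] F [3.4 4.3 0.7] M [ 0.82 -0.99  0.01] op 0.0246
turn deg 8.4 r mm 69.29 F radial out -0.8 F resist(tang, - = opposes cw) -5.5 Fz 0.7
```

Resistance is rising (5.5 N, moment 1.28 against 0.76 before), so the collar has landed. I'll lean on in small steps.

```bash
python3 -m creep '[[0,0.084,-0.120,0,0,0,20],[0,0,0,0,0,0,20]]' >/dev/null; python3 fb.py; python3 -c "
from bench import bot
import numpy as np
f=[]
for i in range(4):
    bot.grab_frame('wrist');s=bot.get_state();f.append(np.r_[s['contact_force'],s['torque']])
f=np.mean(f,0);print(f.round(2),np.hypot(*f[:2]),np.hypot(*f[3:5]))"
```

```text
t 29.88 p [ 0.5532 -0.1661  0.1357] x [ 0.002  0.001 -1.   ] z [0.245 0.969 0.001] F [ 5.7  4.  -0.7] M [ 1.04 -1.24 -0.07] op 0.0244
turn deg 13.9 r mm 69.28 F radial out 0.3 F resist(tang, - = opposes cw) -7.0 Fz -0.7
[ 5.27  4.43 -0.05  1.08 -1.27  0.01] 6.886922995668422 1.6666538538633102
```

```bash
python3 -m creep '[[0,0.096,-0.111,0,0,0,20],[0,0.060,-0.055,0,0,0,20],[0,0,0,0,0,0,20]]' >/dev/null; python3 fb.py; python3 -c "
from bench import bot
import numpy as np
f=[]
for i in range(4):
    bot.grab_frame('wrist');s=bot.get_state();f.append(np.r_[s['contact_force'],s['torque']])
f=np.mean(f,0);print(f.round(2),np.hypot(*f[:2]),np.hypot(*f[3:5]))"
```

```text
t 30.45 p [ 0.5445 -0.1718  0.1357] x [ 0.003  0.002 -1.   ] z [0.245 0.97  0.002] F [ 7.4  6.8 -2. ] M [ 1.25 -1.79 -0.06] op 0.0249
turn deg 22.6 r mm 69.23 F radial out -2.4 F resist(tang, - = opposes cw) -9.8 Fz -2.0
[ 7.81  5.68 -0.87  1.29 -1.81  0.02] 9.655924674895612 2.224246406240698
```

```bash
python3 -m creep '[[0.002,0.086,-0.076,0,0,0,20],[0,0,0,0,0,0,20],[0,0,0,0,0,0,20],[0,0,0,0,0,0,20]]' >/dev/null; python3 fb.py; python3 -c "
from bench import bot
import numpy as np
f=[]
for i in range(5):
    bot.grab_frame('wrist');s=bot.get_state();f.append(np.r_[s['contact_force'],s['torque']])
f=np.mean(f,0);print(f.round(2),np.hypot(*f[:2]),np.hypot(*f[3:5]))"; python3 rows.py 386 350 5
```

```text
t 31.15 p [ 0.54   -0.1743  0.1356] x [ 0.004  0.002 -1.   ] z [0.244 0.97  0.003] F [ 9.   6.  -2.9] M [ 1.33 -2.06 -0.05] op 0.0242
turn deg 26.8 r mm 69.43 F radial out -1.6 F resist(tang, - = opposes cw) -10.6 Fz -2.9
[ 8.88  5.96 -2.06  1.34 -2.08  0.  ] 10.694146240694524 2.479232847864157
[-0.002,-0.127,0.121,0,0,0,20],[-0.003,-0.112,0.136,0,0,0,20],[-0.002,-0.093,0.149,0,0,0,20],[-0.003,-0.074,0.160,0,0,0,20],[-0.002,-0.053,0.168,0,0,0,20]
```

```bash
python3 -m creep '[[0.002,-0.127,0.121,0,0,0,20],[0.002,-0.112,0.136,0,0,0,20],[0,-0.093,0.149,0,0,0,20],[0,-0.060,0.128,0,0,0,20],[0,0,0,0,0,0,20]]' >/dev/null; python3 fb.py; python3 -c "
from bench import bot
import numpy as np
f=[]
for i in range(4):
    bot.grab_frame('wrist');s=bot.get_state();f.append(np.r_[s['contact_force'],s['torque']])
f=np.mean(f,0);print(f.round(2))"
```

```text
t 32.02 p [ 0.5643 -0.1543  0.1358] x [ 0.001 -0.001 -1.   ] z [ 0.245  0.97  -0.001] F [ 3.9 -0.2  3.3] M [ 0.06 -1.02 -0.02] op 0.0246
turn deg 0.5 r mm 68.63 F radial out 3.2 F resist(tang, - = opposes cw) -2.3 Fz 3.3
[ 4.37 -0.08  3.69  0.08 -1.09 -0.01]
```

```bash
python3 -m creep '[[-0.006,-0.060,0.093,0,0,0,20],[0,0,0,0,0,0,20]]' >/dev/null; python3 fb.py; python3 -c "
from bench import bot
import numpy as np
f=[]
for i in range(4):
    bot.grab_frame('wrist');s=bot.get_state();f.append(np.r_[s['contact_force'],s['torque']])
f=np.mean(f,0);print(f.round(2))"
```

```text
t 32.48 p [ 0.5675 -0.1502  0.1356] x [-0. -0. -1.] z [ 0.245  0.969 -0.   ] F [ 2.9 -1.3  4.1] M [-0.08 -0.72  0.05] op 0.0243
turn deg 356.1 r mm 68.79 F radial out 3.2 F resist(tang, - = opposes cw) -0.6 Fz 4.1
[ 3.08 -0.38  4.74 -0.11 -0.72  0.01]
```

```bash
python3 -m creep '[[-0.010,-0.035,0.036,0,0,0,20],[0,0,0,0,0,0,20]]' >/dev/null; python3 fb.py; python3 -c "
from bench import bot
import numpy as np
f=[]
for i in range(4):
    bot.grab_frame('wrist');s=bot.get_state();f.append(np.r_[s['contact_force'],s['torque']])
f=np.mean(f,0);print(f.round(2))"
```

```text
t 32.92 p [ 0.569  -0.1485  0.1355] x [-0.002  0.001 -1.   ] z [0.245 0.969 0.   ] F [0.9 0.1 2.9] M [ 0.02 -0.31  0.02] op 0.0242
turn deg 354.3 r mm 69.1 F radial out 0.7 F resist(tang, - = opposes cw) -0.6 Fz 2.9
[ 0.67  0.44  2.32  0.08 -0.23  0.05]
```

```bash
python3 -m creep '[[0,0,0,0,0,0,28],[0,0,0,0,0,0,32],[0,0,0,0,0,0,38],[0,0,0,0,0,0,44],[0,0,0,0,0,0,44]]' >/dev/null; python3 fb.py; python3 -m creep '[[-0.3,0,0,0,0,0,44],[-0.6,0,0,0,0,0,44],[-0.8,0,0,0,0,0,44],[-0.8,0,0,0,0,0,44],[-0.3,0,0,0,0,0,44],[0,0,0,0,0,0,44],[0,0,0,0,0,0,44]]'
python3 - <<'E'
from h import *
st();m=bot.camera_model("wrist");im=bot.grab_frame("wrist");sc=bot.grab_frame("scene")
a=cv2.resize(im[100:300,190:450],None,fx=2,fy=2,interpolation=cv2.INTER_CUBIC)
b=cv2.resize(sc[120:280,220:460],None,fx=1.15,fy=1.15)
out=np.zeros((400,800,3),np.uint8);out[:,:520]=a;out[:b.shape[0],522:522+b.shape[1]]=b;cv2.imwrite("pics/w5.png",out)
E
```

```text
t 33.75 p [ 0.5696 -0.1489  0.136 ] x [-0. -0. -1.] z [ 0.245  0.969 -0.   ] F [0.7 0.2 0. ] M [ 0.01 -0.01 -0.06] op 0.044
turn deg 354.3 r mm 69.86 F radial out 0.5 F resist(tang, - = opposes cw) -0.5 Fz 0.0
t: 34.62
position: [0.5691, -0.1486, 0.2745]
ee_rot: [-1.023, 1.318, 1.027]
contact_force: [-0.4, 0.4, 0.4]
opening: 0.0438
t 34.62 p [ 0.5691 -0.1486  0.2745] x [-0.002  0.001 -1.   ] z [0.245 0.969 0.   ] F [-0.4  0.4  0.4] M [-0.    0.05  0.01] op 0.0438
```

View pics/w5.png

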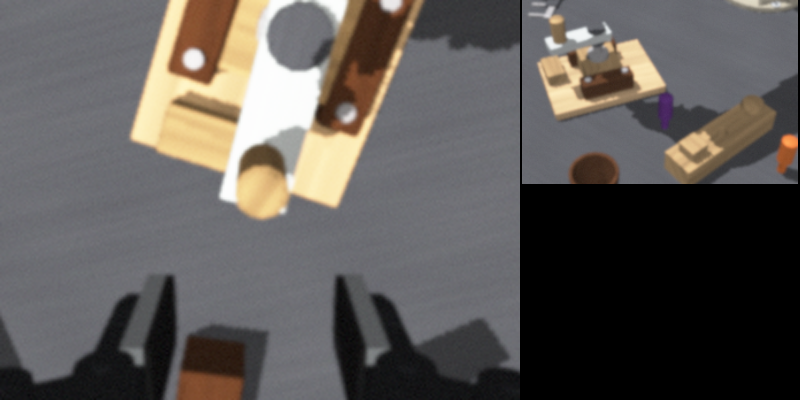

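The handle stands upright and seated in the crank at (262,190), clear of the gripper. The cup and the other two pegs are where they were, so I'm handing in.

```bash
python3 -c "
from bench import bot
print(bot.hand_in())"
```

```text
the job is handed in; nothing more can be done
None
```

The job is done and handed in at about 34.7 s on the robot's clock. The hand-in gives no verdict.

- **Fitting:** I took the plain handle from the rack's middle hole and seated it fully in the crank. I let go once so it could stand square, then gripped it again.
- **Turning:** I worked the tap clockwise half a turn, back a quarter, forward half, back a quarter, then forward to the stop. The tap's angles are inferred, allowing about 10° of spring lead: about 181°, 90°, 270° and 180°.
- **Landing:** The collar landed with the crank at roughly 360° to 368°. I leaned on it to about 10.7 N (a lead of about 0.54 rad), slightly under 11 N, above the 8.4 N that counts as firm and below the 16 N overload. I held that for about half a second, eased back until the handle was nearly free, then opened the fingers and lifted clear.

**Last checks:** The robot touches nothing, and the last reading was about 0.4 N or less on each axis. The final picture shows the handle upright and seated, with the cup and other pegs apparently undisturbed.

**What disagreed:**
- The measured turning radius drifted between 68.6 and 72.2 mm instead of 70 mm, because my estimate of the axis was off by about 1 mm. Side forces on the crank at my readings stayed under 4 N.
- The drag read about 3.2 N, a little below the stated 3.6 N.

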